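# Crack the dial of the tool box lock and present its shackle

## Task

Unlock the grey lock box on the bench: turn its dial clockwise, feeling past the faint clicks, until the true notch lets the steel shackle spring up by itself (hands off the shackle until then). Then pull the shackle straight up out of the box and present it over the middle of the blue mat, hanging upright (bow on top), at least 10 cm clear of the mat. Finish while still holding it there, motionless, and do not disturb the other things on the bench.

Things in the scene. Friction and masses are not known exactly. Their poses are not given: they have to be found in the camera images.
- lock: Grey steel lock box fixed to the bench, 150 (x) x 220 (y) x 70 mm high; origin under its centre, z up, yaw within 0.4 rad; on either side of the bench. On its top: the dial at x 0, y -42 mm, and the shackle's two legs in holes at x 0, y +20 and +60 mm. Locked, the shackle cannot be pulled out; sprung up by about 10 mm it blocks the dial both ways and shows red bands on its legs.
- dial_grip (a point): On the dial's axis, at the height to grip its thumb bar, 107 mm above the bench; turns with the dial. The dial: a black disc of diameter 74 mm (top 84 mm above the bench) with an upright aluminium bar 50 mm long (along this frame's x), 14 mm thick (y), its top 118 mm above the bench; red marks at the -x end.
- dial (a joint): Turn of the dial, rad, clockwise from above; stops at 0 and 2.7; starts at 0 to 0.4. The hidden notch lies 0.7 to 1.9 rad clockwise of the start. Takes up to 0.3 N m. Faint clicks every 0.35 rad lift the shackle by only 2 mm: turn on through them. At the notch the shackle springs up 9 to 11 mm and blocks the dial: stop turning. Turn slower than 0.8 rad/s.
- shackle_center (a point): Middle (half-way up, between the legs) of the loose steel shackle, an upside-down U 90 mm tall of 10 mm bar, legs 40 mm apart along y, z towards the bow. The bow's bar axis is 40 mm above this point, straight for 24 mm along y, gripped across x; feet 45 mm below. Height above the bench: locked 81 to 84 mm, sprung up 93 mm; feet are out of the box from 120 mm.
- mat: Blue mat fixed on the bench, 160 (x) x 140 (y) x 3 mm; origin under its centre.
- screwdriver: Loose green screwdriver, 170 mm long along x, lying; bystander, leave alone.
- solder_reel: Loose grey solder reel, diameter 52, 50 mm high, standing; origin under it; bystander.
- pliers: Loose red-handled pliers, 150 mm long, lying, its pivot at the origin; bystander.
- multimeter: Loose yellow multimeter, 150 x 75 x 35 mm, lying; bystander.
- flux_bottle: Loose amber bottle, diameter 36, 75 mm high; bystander.
- tip_jar: Loose glass jar, diameter 52, 50 mm high; bystander.
- shackle: The same shackle; origin under its feet, midway between the legs.

How it is judged:
By the outcome, as a careful person would: the job done as asked, in the order asked, and still so for the second after the job is handed in, while the arm keeps its last pose, push and grip.
It also fails if it takes over 72 s, if anything falls off the work surface, if the arm or the gripper's body presses on something with over 40 N, if the wrist force passes 120 N, or if a joint passes its speed limit or range.

## Robot

A 7-joint arm with a two-finger parallel gripper is mounted at the origin on the work surface. World frame = base frame: x ahead of the robot, y to its left, z up, the work surface at z = 0. Lengths are in m, angles in rad, forces in N, time in s.
With the tool pointing down it reaches from about 0.4 to 0.85 m from the base axis. Payload 4.5 kg.
Tool frame: the origin (TCP) lies on the centre line of the jaws, within the pads' length; the fingertips stand 8 mm ahead of it and the grasp point (between the pads) lies 11 mm behind it; z points along the fingers, x is the direction in which the jaws open and shut, and the axes are right-handed (so a half turn about z gives the same grasp; the last joint's range is limited). The gripper opens to 88 mm and grips with 3 to 60 N. Pads are 18 mm wide; open, the fingers measure 123 mm over their backs; the gripper's body (75 mm by 187 mm) begins 45 mm behind the grasp point.
Start: joints at [-1.177, 0.689, -0.195, 1.565, 0.157, 0.902, -0.215], TCP at [0.22, 0.585, 0.247] pointing down, gripper open.
Joint ranges: [-3.01, 3.01], [-0.46, 2.08], [-1.47, 1.51], [0.13, 2.56], [-1, 4.14], [0.04, 2.09], [-2.66, 2.66]. Speed limits (rad/s): [2.57, 2.57, 3.14, 3.14, 3.14, 3.14, 3.14].

## Interface

Orientations are given as a unit quaternion [x, y, z, w].
In Python, from plant import get_state, snapshot, finish_job, boxes_of, pinpoint gives the robot as it stands.
- The arm moves only by the shell command python3 -m creep 'ROWS' [FORCE]. ROWS is JSON, a list of rows, each an object with "hand": the finger opening in m, from 0 to 0.0881; "slide": the shift along the tool's x, y, z in m, a list of three; "turn": the turn about the tool's z in degrees. A call has 1 to 5 rows; each row shifts and turns the commanded pose from where the row before left it, along the tool's axes as they then stand; what a row does not reach is not made up. A row lasts 1/8 s, in which the tool goes at most 62.5 mm and 10.7 degrees, less where a joint would pass 70% of its speed; a pose out of reach is approached as far as the arm can. A call is refused whole if a number of a shift passes 0.0625 or a number of a turn 10.7, either way. A call with a gripper value outside its range is refused whole. The fingers move at their own pace and stop on an object; FORCE is the grip in N (left out, the last holds). Time passes only in rows, so rows that do not move let the fingers close. It gives the time, the measured TCP pose, the force and the opening at its end, in the units of the state.
- get_state(): the state, without advancing time (a new reading comes with each control period).
- snapshot(name): name is "scene" or "top"; returns a dict with "frame" (420x560x3 uint8, red, green, blue), "depth" (420x560 float32, m along the optical axis (not along the pixel's ray), 0 where there is no reading), "mtx" (3x3 intrinsics, pixels), "k1" (the pictures are not rectified: a ray, as slopes to the right and down, at radius r is drawn at 1 + k1 r^2 times it, then the intrinsics apply), "camera_from_world" (4x4, takes a point from world to camera coordinates). Camera axes: x right, y down, z forward; pixel columns grow to the right and rows downward; lengths in m; the calibration is good to about 2 mm. A picture is of the moment at which its call begins.
- finish_job(): hands the job in, once; it reports no verdict.
Trained networks look in a picture, given as the dict that the camera call returned (one of the last four; its "shot" number tells which), for a name from the list of things; names that differ only in an ending like _2 or _b are one class to them, and where a whole thing is asked for, a point or a joint stands for the part that bears it (a point fixed in the world has none). Each returns a list of dicts, best first, with "conf" (0 to 1); they miss things now and then, are a little off and sometimes report something else, mostly with a low value. They report only what shows in the picture. A call takes as long as a camera call.
- boxes_of(target, picture): "uv" ([column, row] in pixels, amid what is visible of it).
- pinpoint(target, picture): "uv" ([column, row] in pixels: a listed point, or the origin of a listed thing).
The state is a dict: "clock": time; "q": joint angles; "qd": joint speeds; "joint_torque": joint torques, N m; "tool_pos": TCP position; "eef_rot": TCP orientation; "contact_force": force on the tool from outside, world axes, zero at the start; "moment": the same for the moment, N m; "opening": opening from 0.0 (shut) to 1.0 (fully open).
Only numpy, scipy, OpenCV 4.12 (cv2) and the standard library are available. Lean on these libraries where they do the work, as an engineer would, in place of code of your own. Each camera call takes 0.05 s, during which the arm holds its last target.

## Working session

There is one attempt and no reset: what is moved stays moved. The work goes in short steps, Python scripts to look and compute and a shell command to move; the robot and the scene stay as the last step left them, time stands still between calls to the robot, and variables do not carry over. Pictures are saved under pics/ and viewed, and the job is handed in when it is done.

```bash
ls; mkdir -p pics; cat > h.py <<'E'
import numpy as np, cv2
from plant import *
from scipy.spatial.transform import Rotation as R
def save(p,n): cv2.imwrite('pics/'+n+'.png',p['frame'][:,:,::-1])
def ray(p,uv):
    d=cv2.undistortPoints(np.array([[uv]],float),np.array(p['mtx'],float),np.array([p['k1'],0,0,0,0],float))[0,0]
    return np.array([d[0],d[1],1.])
def onz(p,uv,z):
    T=np.linalg.inv(p['camera_from_world']);d=T[:3,:3]@ray(p,uv);o=T[:3,3]
    return o+d*(z-o[2])/d[2]
def dep(p,uv):
    z=p['depth'][int(round(uv[1])),int(round(uv[0]))]
    T=np.linalg.inv(p['camera_from_world']);return T[:3,:3]@(ray(p,uv)*z)+T[:3,3]
def proj(p,X):
    c=p['camera_from_world'];X=np.atleast_2d(X)
    return cv2.projectPoints(X.astype(float),cv2.Rodrigues(c[:3,:3])[0],c[:3,3],np.array(p['mtx'],float),np.array([p['k1'],0,0,0,0],float))[0][:,0]
E
python3 - <<'E'
from h import *
s=get_state();print({k:np.round(v,3) for k,v in s.items()})
for n in("scene","top"):
    p=snapshot(n);save(p,n+'0')
    for t,z in dict(lock=0,dial_grip=.107,shackle_center=.082,mat=0,screwdriver=.01,solder_reel=0,pliers=.01,multimeter=0,flux_bottle=0,tip_jar=0,shackle=.037).items():
        for r in pinpoint(t,p)[:2]: print(n,t,round(r['conf'],2),np.round(r['uv'],1),np.round(onz(p,r['uv'],z),4))
E
```

```text
pics
{'clock': np.float64(0.0), 'q': array([-1.177,  0.69 , -0.195,  1.566,  0.157,  0.903, -0.215]), 'qd': array([-0.002,  0.001, -0.   ,  0.   , -0.001,  0.   ,  0.001]), 'joint_torque': array([-1.0000e-03, -5.2756e+01, -1.2670e+00, -1.5342e+01, -5.3000e-02,
        7.0000e-03,  0.0000e+00]), 'tool_pos': array([0.22 , 0.584, 0.246]), 'eef_rot': array([ 0.822,  0.569, -0.001,  0.001]), 'contact_force': array([ 0.148, -0.071,  0.502]), 'moment': array([ 0.016, -0.025, -0.036]), 'opening': np.float64(0.999)}
scene lock 0.96 [229.5 197.2] [ 0.4911 -0.2322  0.    ]
scene dial_grip 0.79 [211.4 174.7] [ 0.5217 -0.2686  0.107 ]
scene dial_grip 0.27 [239.3 192.3] [ 0.5693 -0.1611  0.107 ]
scene shackle_center 0.5 [239.3 174.4] [ 0.4674 -0.2028  0.082 ]
scene shackle_center 0.43 [225.7 202.8] [ 0.5974 -0.1934  0.082 ]
scene mat 0.96 [372.4 249.6] [ 0.5711  0.235  -0.    ]
scene screwdriver 0.62 [309.2 195.1] [0.4152 0.008  0.01  ]
scene solder_reel 0.9 [276.7 275.1] [0.7382 0.0046 0.    ]
scene pliers 0.87 [204.8 267.5] [ 0.78   -0.1845  0.01  ]
scene pliers 0.66 [226.7 200. ] [ 0.5156 -0.23
[... 216 characters left out ...]
.9 190.6] [ 0.4871 -0.1861  0.037 ]
top lock 0.61 [345.5 237. ] [ 0.5114 -0.2285  0.    ]
top lock 0.52 [333.8 153.7] [ 0.7736 -0.199   0.    ]
top dial_grip 0.75 [368.1 229.8] [ 0.5193 -0.2704  0.107 ]
top dial_grip 0.48 [111.5 247.4] [0.4664 0.4264 0.107 ]
top mat 0.78 [189.9 218.6] [0.564  0.2407 0.    ]
top mat 0.4 [220.2 153.3] [0.7705 0.156  0.    ]
top screwdriver 0.76 [267.2 272.7] [0.4039 0.0065 0.01  ]
top pliers 0.64 [332.6 154.7] [ 0.7668 -0.1934  0.01  ]
top multimeter 0.67 [430.3 244.1] [ 0.491  -0.4875  0.    ]
top flux_bottle 0.64 [219.  154.7] [0.7659 0.1596 0.    ]
top tip_jar 0.78 [110.2 244.7] [0.4835 0.474  0.    ]
top shackle 0.66 [338.3 247.6] [ 0.4761 -0.1993  0.037 ]
```

View pics/scene0.png

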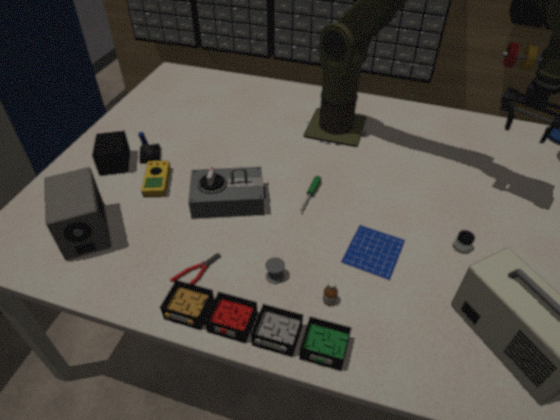

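View pics/top0.png

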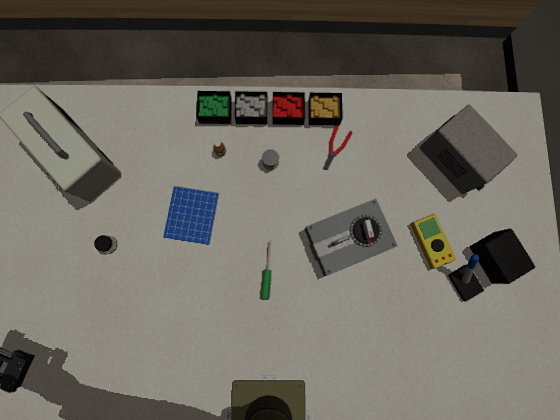

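```bash
python3 - <<'E'
from h import *
for n,c in(("scene",(60,240,0)),("top",(345,237,0))):
    p=snapshot(n);f=p['frame'];q=proj(p,[.51,-.23,.06]).astype(int)[0]
    a=f[max(q[1]-60,0):q[1]+60,q[0]-75:q[0]+75]
    cv2.imwrite('pics/%scrop.png'%n,cv2.resize(a,None,fx=5,fy=5,interpolation=cv2.INTER_CUBIC)[:,:,::-1]);print(n,q-[75,60])
    # depth points of box top
    pts=[]
    for v in range(q[1]-60,q[1]+60):
        for u in range(q[0]-75,q[0]+75):
            if p['depth'][v,u]>0:
                X=dep(p,(u,v))
                if .03<X[2]<.2: pts.append(X)
    pts=np.array(pts)
    for lo,hi in((.060,.077),(.08,.09),(.1,.125)):
        m=pts[(pts[:,2]>lo)&(pts[:,2]<hi)&(np.abs(pts[:,0]-.5)<.16)&(np.abs(pts[:,1]+.23)<.18)]
        if len(m)>5:
            r=cv2.minAreaRect(m[:,:2].astype(np.float32));print(n,lo,len(m),np.round(m.mean(0),4),r)
E
```

```text
scene [151 126]
scene 0.06 2030 [ 0.519  -0.2207  0.0702] ((0.5056060552597046, -0.23193925619125366), (0.16180917620658875, 0.22316624224185944), 20.932680130004883)
scene 0.08 265 [ 0.5268 -0.2621  0.0844] ((0.5111392736434937, -0.23618604242801666), (0.07294505089521408, 0.14120891690254211), 24.05436134338379)
scene 0.1 141 [ 0.5154 -0.2415  0.1134] ((0.49965330958366394, -0.23210009932518005), (0.049352750182151794, 0.11768844723701477), 32.05554962158203)
top [275 175]
top 0.06 3360 [ 0.5032 -0.2246  0.0699] ((0.5079523921012878, -0.2324647754430771), (0.15038853883743286, 0.2227967530488968), 22.058700561523438)
top 0.08 377 [ 0.5212 -0.2667  0.0838] ((0.5215696096420288, -0.23837091028690338), (0.0715523213148117, 0.13529850542545319), 3.3579938411712646)
top 0.1 137 [ 0.5175 -0.2578  0.1152] ((0.5142682790756226, -0.223343625664711), (0.0502188578248024, 0.11067545413970947), 11.01635456085205)
```

View pics/topcrop.png

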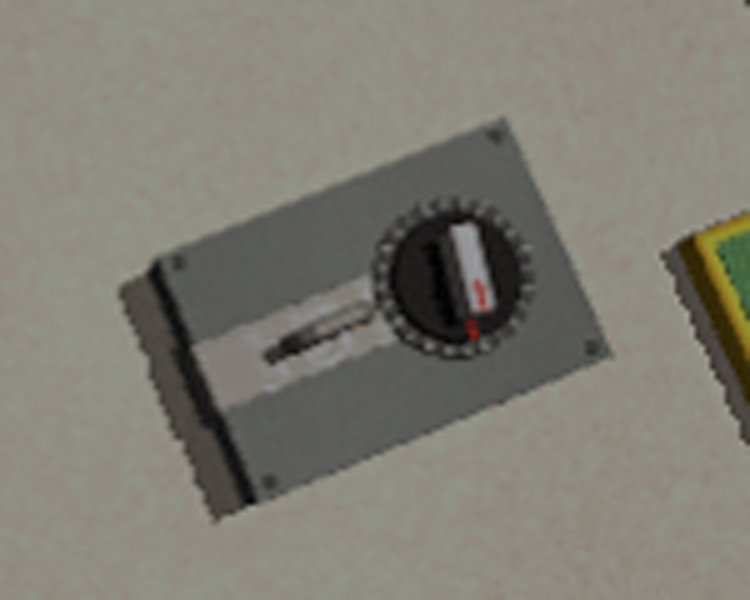

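```bash
python3 - <<'E'
from h import *
for n in("scene","top"):
    p=snapshot(n)
    q=proj(p,[.51,-.23,.06]).astype(int)[0];pts=[]
    for v in range(q[1]-60,q[1]+60):
        for u in range(q[0]-75,q[0]+75):
            if p['depth'][v,u]>0: pts.append(dep(p,(u,v)))
    pts=np.array(pts)
    # yaw from box: candidate
    for lo,hi,c,r in((.08,.088,(.52,-.27),.05),(.108,.125,(.52,-.27),.045),(.1,.135,(.49,-.19),.04)):
        m=pts[(pts[:,2]>lo)&(pts[:,2]<hi)&(np.hypot(pts[:,0]-c[0],pts[:,1]-c[1])<r)]
        if len(m)>5:
            u,s,vt=np.linalg.svd(m[:,:2]-m[:,:2].mean(0));
            rc=cv2.minAreaRect(m[:,:2].astype(np.float32))
            print(n,lo,c,len(m),np.round(m.mean(0),4),'ang',np.degrees(np.arctan2(vt[0,1],vt[0,0])),np.round(rc[0],4),np.round(rc[1],3),rc[2])
E
```

```text
scene 0.08 (0.52, -0.27) 241 [ 0.5285 -0.2665  0.0841] ang 115.5701187527782 [ 0.5237 -0.2717] [0.079 0.075] 85.13568115234375
scene 0.108 (0.52, -0.27) 70 [ 0.5258 -0.2691  0.1165] ang 9.925671937409135 [ 0.525  -0.2702] [0.051 0.014] 11.423826217651367
scene 0.1 (0.49, -0.19) 87 [ 0.494  -0.1943  0.1196] ang -68.51185848062869 [ 0.4935 -0.1946] [0.011 0.048] 21.74724006652832
top 0.08 (0.52, -0.27) 372 [ 0.5218 -0.2672  0.0836] ang -85.61754613490712 [ 0.5232 -0.2701] [0.072 0.074] 20.4824275970459
top 0.108 (0.52, -0.27) 106 [ 0.5226 -0.269   0.1163] ang -168.12055226623968 [ 0.5237 -0.2703] [0.05  0.016] 12.414957046508789
top 0.1 (0.49, -0.19) 64 [ 0.491  -0.1914  0.1253] ang -65.48594872797017 [ 0.4922 -0.1933] [0.01  0.044] 24.393890380859375
```

The top crop shows the dial at about (455,280) with its red mark toward the robot, and the shackle at about (320,330) to its left. Lock yaw is about 22°, the bar is along 12°, and the dial is at (0.523,-0.2705). I turn the tool first, then travel.

```bash
python3 -m creep '[{"hand":0.04,"slide":[0,0,0],"turn":-8.15},{"hand":0.04,"slide":[0,0,0],"turn":-8.15},{"hand":0.04,"slide":[0,0,0],"turn":-8.15},{"hand":0.04,"slide":[0,0,0],"turn":-8.15},{"hand":0.04,"slide":[0,0.06,0],"turn":0}]' 20
python3 -m creep '[{"hand":0.04,"slide":[0,0.06,0],"turn":0},{"hand":0.04,"slide":[-0.06,0,0],"turn":0},{"hand":0.04,"slide":[-0.06,0,0],"turn":0},{"hand":0.04,"slide":[-0.06,0,0],"turn":0},{"hand":0.04,"slide":[-0.06,0,0],"turn":0}]'
cat >> h.py <<'E'
def st():
    s=get_state();Rm=R.from_quat(s['eef_rot']).as_matrix()
    print('t',round(float(s['clock']),2),'q',np.round(s['q'],2),'tcp',np.round(s['tool_pos'],4),'ang',round(np.degrees(np.arctan2(Rm[1,0],Rm[0,0])),2),'tilt',np.round(Rm[:2,2],4),'F',np.round(s['contact_force'],1),'M',np.round(s['moment'],2),'open',round(float(s['opening'])*88.1,1))
    return s,Rm
def goto(X):
    s,Rm=st();print('slide',np.round(Rm.T@(np.array(X)-s['tool_pos']),4))
E
python3 -c "
from h import *
goto([.524,-.2705,.2])"
```

```text
clock: 2.02
tool_pos: [0.2728, 0.5988, 0.2473]
eef_rot: [0.625, 0.781, -0.001, -0.002]
contact_force: [0.6, 1.2, -0.9]
opening: 0.464
clock: 2.65
tool_pos: [0.3878, 0.3732, 0.2468]
eef_rot: [0.63, 0.777, 0.0, 0.0]
contact_force: [-0.2, -0.3, -0.7]
opening: 0.455
t 2.65 q [-0.61  0.59 -0.39  1.82  0.31  0.79  0.62] tcp [0.3878 0.3732 0.2468] ang 101.97 tilt [0.0006 0.0002] F [-0.2 -0.3 -0.7] M [ 0.   -0.07  0.01] open 40.1
slide [-6.58e-01 -3.00e-04  4.68e-02]
```

```bash
python3 -m creep '[{"hand":0.04,"slide":[-0.06,0,0],"turn":0},{"hand":0.04,"slide":[-0.06,0,0],"turn":0},{"hand":0.04,"slide":[-0.06,0,0],"turn":0},{"hand":0.04,"slide":[-0.06,0,0],"turn":0},{"hand":0.04,"slide":[-0.06,0,0],"turn":0}]'
python3 -m creep '[{"hand":0.04,"slide":[-0.06,0,0],"turn":0},{"hand":0.04,"slide":[-0.06,0,0],"turn":0},{"hand":0.04,"slide":[-0.06,0,0],"turn":0},{"hand":0.04,"slide":[-0.06,0,0],"turn":0},{"hand":0.04,"slide":[-0.06,0,0],"turn":0}]'
python3 -m creep '[{"hand":0.04,"slide":[-0.05,0,0],"turn":0},{"hand":0.04,"slide":[0,0,0],"turn":0},{"hand":0.04,"slide":[0,0,0],"turn":0},{"hand":0.04,"slide":[0,0,0],"turn":0}]'
python3 -c "
from h import *
goto([.5237,-.2705,.097])
p=snapshot('scene');q=proj(p,[.51,-.25,.12]).astype(int)[0];a=p['frame'][q[1]-70:q[1]+50,q[0]-75:q[0]+75]
cv2.imwrite('pics/s1.png',cv2.resize(a,None,fx=5,fy=5)[:,:,::-1])"
```

```text
clock: 3.28
tool_pos: [0.4501, 0.0799, 0.247]
eef_rot: [0.629, 0.777, 0.0, 0.0]
contact_force: [1.7, 0.5, -0.5]
opening: 0.453
clock: 3.9
tool_pos: [0.5122, -0.2138, 0.2469]
eef_rot: [0.63, 0.777, 0.0, 0.0]
contact_force: [0.9, -0.3, 0.2]
opening: 0.452
clock: 4.4
tool_pos: [0.5224, -0.2587, 0.2469]
eef_rot: [0.628, 0.778, 0.0, -0.0]
contact_force: [-1.1, -0.6, 0.4]
opening: 0.455
t 4.4 q [ 0.65  0.66 -0.46  1.69  0.36  0.88  1.82] tcp [ 0.5224 -0.2587  0.2469] ang 102.15 tilt [-0.     0.001] F [-1.1 -0.6  0.4] M [0.03 0.01 0.02] open 40.1
slide [-0.0119 -0.0012  0.1499]
```

View pics/s1.png

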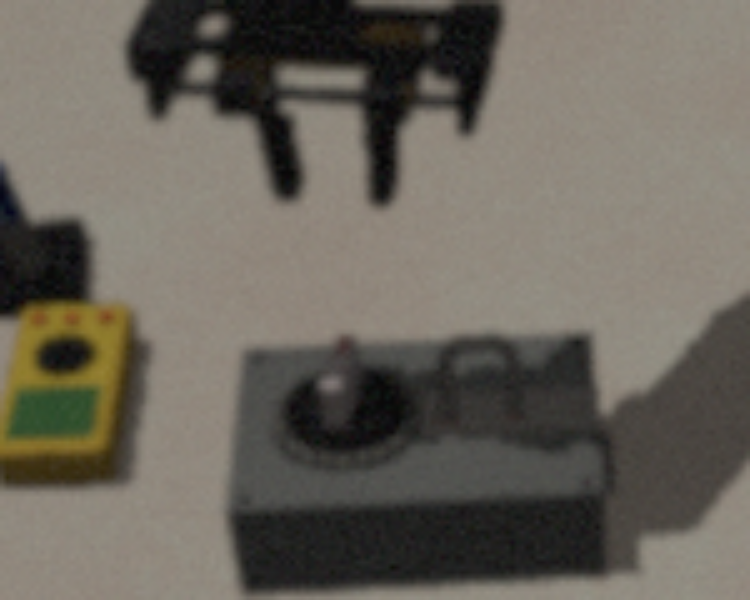

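The fingers sit above the dial, clear of the shackle. I descend in stages.

```bash
python3 -m creep '[{"hand":0.04,"slide":[-0.012,-0.001,0],"turn":0},{"hand":0.04,"slide":[0,0,0.045],"turn":0},{"hand":0.04,"slide":[0,0,0.045],"turn":0},{"hand":0.04,"slide":[0,0,0.03],"turn":0},{"hand":0.04,"slide":[0,0,0],"turn":0}]'
python3 -c "
from h import *
goto([.5237,-.2705,.097])"
```

```text
clock: 5.08
tool_pos: [0.5223, -0.2726, 0.1248]
eef_rot: [0.629, 0.777, -0.001, -0.002]
contact_force: [-0.1, 0.0, -0.3]
opening: 0.451
t 5.08 q [ 0.61  0.83 -0.37  1.77  0.47  0.64  1.75] tcp [ 0.5223 -0.2726  0.1248] ang 102.0 tilt [-0.0044  0.0012] F [-0.1  0.  -0.3] M [ 0.02 -0.05  0.02] open 39.7
slide [0.0017 0.0019 0.0278]
```

```bash
python3 -m creep '[{"hand":0.04,"slide":[0.001,0.001,0.014],"turn":0},{"hand":0.04,"slide":[0,0,0.014],"turn":0},{"hand":0.04,"slide":[0,0,0],"turn":0},{"hand":0.04,"slide":[0,0,0],"turn":0}]'
python3 -c "
from h import *
goto([.5237,-.2705,.097])"
```

```text
clock: 5.58
tool_pos: [0.5248, -0.2715, 0.099]
eef_rot: [0.629, 0.777, 0.0, 0.0]
contact_force: [-0.4, 0.2, -0.1]
opening: 0.452
t 5.58 q [ 0.6   0.87 -0.35  1.78  0.49  0.58  1.73] tcp [ 0.5248 -0.2715  0.099 ] ang 101.99 tilt [ 0.0006 -0.0002] F [-0.4  0.2 -0.1] M [ 0.02  0.   -0.  ] open 39.8
slide [ 0.0012 -0.0009  0.002 ]
```

```bash
python3 -m creep '[{"hand":0.01,"slide":[0,0,0.001],"turn":0},{"hand":0.0,"slide":[0,0,0],"turn":0},{"hand":0.0,"slide":[0,0,0],"turn":0},{"hand":0.0,"slide":[0,0,0],"turn":0},{"hand":0.0,"slide":[0,0,0],"turn":0}]' 35
python3 -c "
from h import *
st()"
```

```text
clock: 6.2
tool_pos: [0.5247, -0.272, 0.0979]
eef_rot: [0.63, 0.777, -0.0, 0.0]
contact_force: [0.6, -2.0, 1.1]
opening: 0.159
t 6.2 q [ 0.6   0.87 -0.35  1.78  0.49  0.58  1.73] tcp [ 0.5247 -0.272   0.0979] ang 101.96 tilt [ 0.0006 -0.0007] F [ 0.6 -2.   1.1] M [-0.25 -0.07 -0.03] open 14.0
```

Gripped at 14.0 mm. Now I turn, at 4°/row (0.56 rad/s).

```bash
for i in 1; do python3 -m creep '[{"hand":0.0,"slide":[0,0,0],"turn":3},{"hand":0.0,"slide":[0,0,0],"turn":4},{"hand":0.0,"slide":[0,0,0],"turn":4},{"hand":0.0,"slide":[0,0,0],"turn":4},{"hand":0.0,"slide":[0,0,0],"turn":3}]'; done
python3 -c "
from h import *
st()"
python3 -m creep '[{"hand":0.0,"slide":[0,0,0],"turn":3},{"hand":0.0,"slide":[0,0,0],"turn":4},{"hand":0.0,"slide":[0,0,0],"turn":4},{"hand":0.0,"slide":[0,0,0],"turn":4},{"hand":0.0,"slide":[0,0,0],"turn":3}]'
python3 -c "
from h import *
st();p=snapshot('scene');q=proj(p,[.51,-.25,.12]).astype(int)[0];a=p['frame'][q[1]-70:q[1]+50,q[0]-75:q[0]+75]
cv2.imwrite('pics/s2.png',cv2.resize(a,None,fx=5,fy=5)[:,:,::-1])"
```

```text
clock: 6.82
tool_pos: [0.5248, -0.2729, 0.0979]
eef_rot: [0.745, 0.667, -0.0, 0.001]
contact_force: [1.1, -5.0, 0.3]
opening: 0.154
t 6.83 q [ 0.55  0.86 -0.26  1.78  0.39  0.55  1.5 ] tcp [ 0.5248 -0.2729  0.0979] ang 83.74 tilt [ 0.001 -0.002] F [ 1.1 -5.   0.3] M [-0.99 -0.12  0.05] open 13.6
clock: 7.45
tool_pos: [0.5246, -0.2738, 0.0979]
eef_rot: [0.84, 0.542, -0.0, 0.002]
contact_force: [0.9, -6.0, 0.5]
opening: 0.156
t 7.45 q [ 0.51  0.85 -0.18  1.78  0.28  0.53  1.29] tcp [ 0.5246 -0.2738  0.0979] ang 65.71 tilt [ 0.0009 -0.0031] F [ 0.9 -6.   0.5] M [-1.37 -0.06  0.1 ] open 13.8
```

View pics/s2.png

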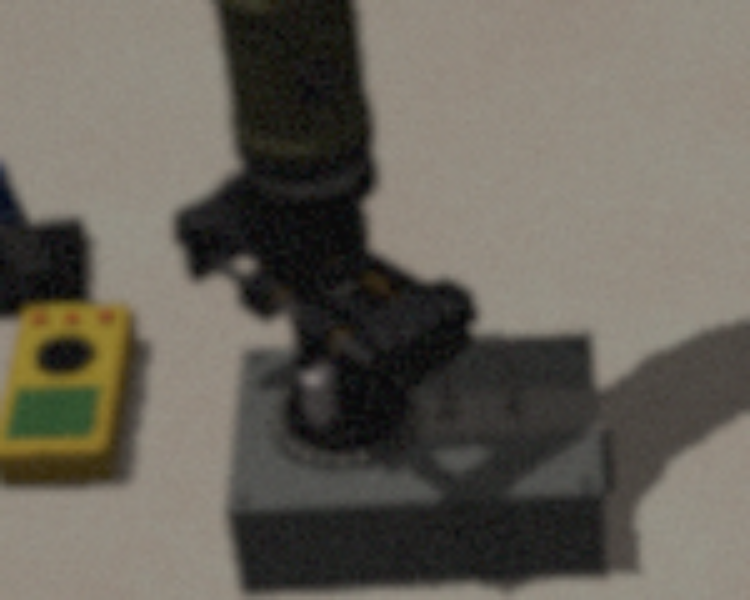

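```bash
python3 -m creep '[{"hand":0.0,"slide":[-0.001,0,0],"turn":3},{"hand":0.0,"slide":[0,0,0],"turn":3},{"hand":0.0,"slide":[0,0,0],"turn":3},{"hand":0.0,"slide":[0,0,0],"turn":3}]'
python3 -c "
from h import *
st()"
python3 -m creep '[{"hand":0.0,"slide":[0,0,0],"turn":3},{"hand":0.0,"slide":[0,0,0],"turn":3},{"hand":0.0,"slide":[0,0,0],"turn":3}]'
python3 -c "
from h import *
st();p=snapshot('scene');q=proj(p,[.51,-.25,.12]).astype(int)[0];a=p['frame'][q[1]-70:q[1]+50,q[0]-75:q[0]+75]
cv2.imwrite('pics/s3.png',cv2.resize(a,None,fx=5,fy=5)[:,:,::-1])"
```

```text
clock: 8.0
tool_pos: [0.5242, -0.2745, 0.0979]
eef_rot: [0.892, 0.452, -0.0, 0.002]
contact_force: [-0.6, -6.1, 0.6]
opening: 0.157
t 8.0 q [ 0.48  0.85 -0.13  1.79  0.2   0.52  1.15] tcp [ 0.5242 -0.2745  0.0979] ang 53.75 tilt [ 0.001  -0.0028] F [-0.6 -6.1  0.6] M [-1.25 -0.07  0.11] open 13.8
clock: 8.38
tool_pos: [0.5239, -0.2748, 0.0979]
eef_rot: [0.925, 0.38, -0.0, 0.002]
contact_force: [-1.1, -7.1, 1.0]
opening: 0.153
t 8.38 q [ 0.45  0.85 -0.09  1.79  0.14  0.51  1.05] tcp [ 0.5239 -0.2748  0.0979] ang 44.71 tilt [ 0.0006 -0.0032] F [-1.1 -7.1  1. ] M [-1.34  0.08  0.06] open 13.5
```

View pics/s3.png

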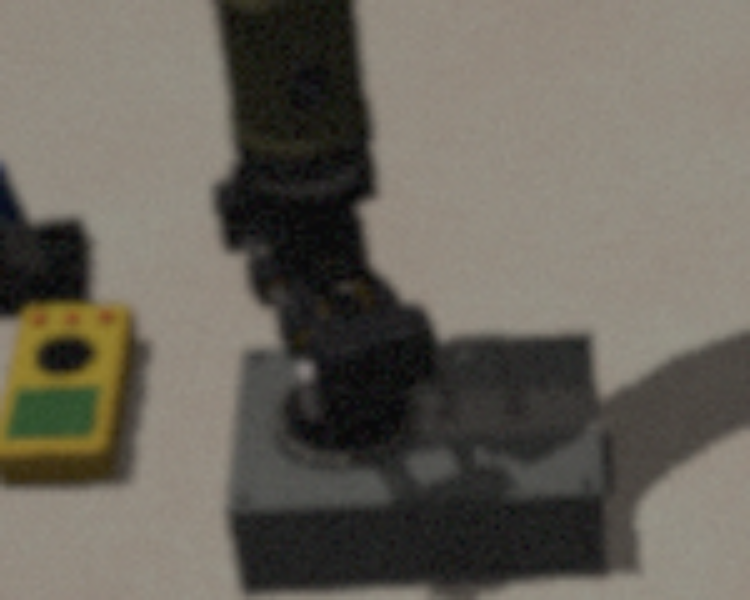

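```bash
for k in 1; do python3 -m creep '[{"hand":0.0,"slide":[0,0,0],"turn":3},{"hand":0.0,"slide":[0,0,0],"turn":3},{"hand":0.0,"slide":[0,0,0],"turn":3}]' >/dev/null; done
python3 -c "
from h import *
st();p=snapshot('scene');q=proj(p,[.495,-.195,.1]).astype(int)[0];a=p['frame'][q[1]-40:q[1]+40,q[0]-50:q[0]+50]
a=cv2.convertScaleAbs(a,alpha=2.2)
cv2.imwrite('pics/s4.png',cv2.resize(a,None,fx=7,fy=7,interpolation=2)[:,:,::-1])
p=snapshot('top');q=proj(p,[.495,-.195,.1]).astype(int)[0];a=p['frame'][q[1]-40:q[1]+40,q[0]-50:q[0]+50]
a=cv2.convertScaleAbs(a,alpha=2.2)
cv2.imwrite('pics/t4.png',cv2.resize(a,None,fx=7,fy=7,interpolation=2)[:,:,::-1])
"
```

```text
t 8.8 q [ 0.43  0.85 -0.05  1.79  0.08  0.5   0.95] tcp [ 0.5235 -0.2752  0.0979] ang 35.75 tilt [ 0.     -0.0037] F [-0.8 -7.   0.9] M [-1.41  0.14  0.18] open 14.0
```

View pics/s4.png

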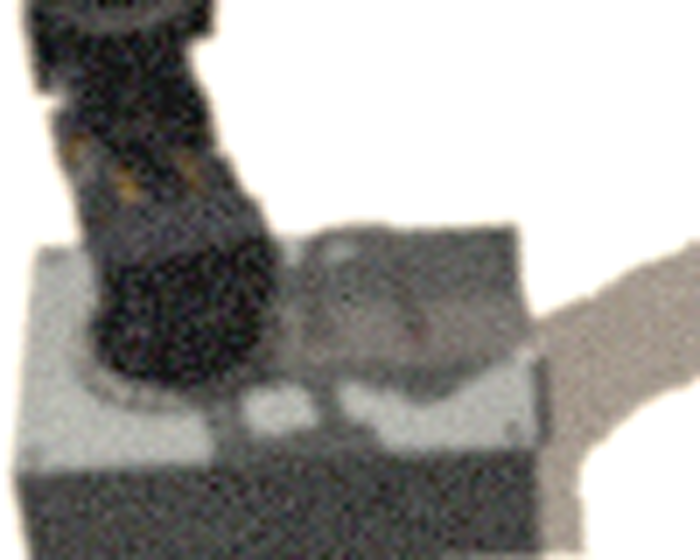

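View pics/t4.png

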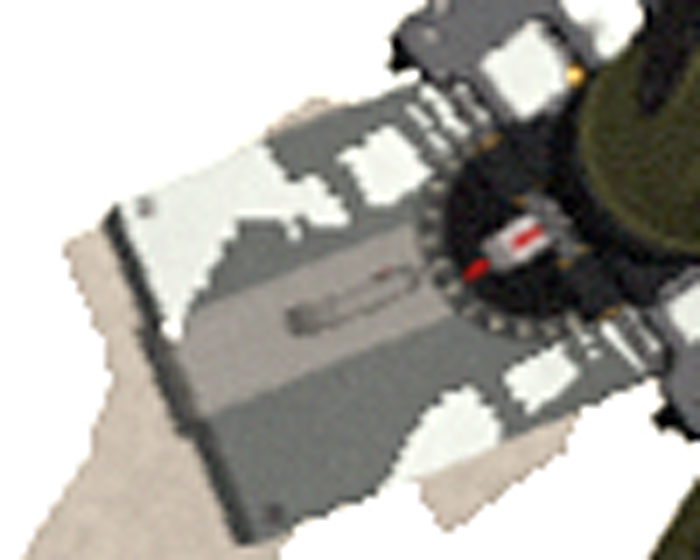

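```bash
cat >> h.py <<'E'
def bow():
    p=snapshot('top');q=proj(p,[.4925,-.1954,.125]).astype(int)[0];o=[]
    for v in range(q[1]-22,q[1]+22):
        for u in range(q[0]-22,q[0]+22):
            if p['depth'][v,u]>0:
                X=dep(p,(u,v))
                if X[2]>.1 and np.hypot(X[0]-.4925,X[1]+.1954)<.03:o.append(X)
    o=np.array(o);print('bow n',len(o),'z pct',np.round(np.percentile(o[:,2],[50,75,90]),4),'mean',np.round(o.mean(0),4))
E
python3 -c "
from h import *
bow()"
```

```text
bow n 61 z pct [0.1256 0.1278 0.1289] mean [ 0.489  -0.1919  0.1238]
```

```bash
python3 -m creep '[{"hand":0.0,"slide":[-0.0005,0.001,0],"turn":3},{"hand":0.0,"slide":[0,0,0],"turn":3},{"hand":0.0,"slide":[0,0,0],"turn":2}]' >/dev/null
python3 -c "
from h import *
st();bow()"
python3 -m creep '[{"hand":0.0,"slide":[0,0,0],"turn":3},{"hand":0.0,"slide":[0,0,0],"turn":3},{"hand":0.0,"slide":[0,0,0],"turn":2}]' >/dev/null
python3 -c "
from h import *
st();bow()"
```

```text
t 9.32 q [ 0.41  0.85 -0.02  1.79  0.03  0.5   0.86] tcp [ 0.5231 -0.2754  0.0979] ang 27.72 tilt [-0.0012 -0.0023] F [-1.6 -6.6  3.8] M [-1.19  0.45  0.04] open 13.8
bow n 63 z pct [0.1262 0.128  0.1291] mean [ 0.4891 -0.192   0.1245]
t 9.75 q [ 0.39  0.85  0.02  1.79 -0.02  0.5   0.77] tcp [ 0.5228 -0.2756  0.0979] ang 19.7 tilt [-0.0017 -0.0025] F [-2.7 -5.9  2.5] M [-1.21  0.59  0.07] open 13.8
bow n 67 z pct [0.135  0.136  0.1377] mean [ 0.4908 -0.1903  0.1315]
```

The bow has risen about 9.5 mm, so it has sprung and I stop turning. I release the dial, lift, and look.

```bash
python3 -m creep '[{"hand":0.04,"slide":[0,0,0],"turn":0},{"hand":0.04,"slide":[0,0,0],"turn":0},{"hand":0.04,"slide":[0,0,0],"turn":0},{"hand":0.04,"slide":[0,0,-0.02],"turn":0},{"hand":0.04,"slide":[0,0,-0.04],"turn":0}]'
python3 -m creep '[{"hand":0.04,"slide":[0,0,-0.05],"turn":0},{"hand":0.04,"slide":[0,0,0],"turn":0},{"hand":0.04,"slide":[0,0,0],"turn":0}]'
python3 - <<'E'
from h import *
st();bow()
for n in("scene","top"):
    p=snapshot(n);q=proj(p,[.5,-.21,.1]).astype(int)[0];a=p['frame'][q[1]-40:q[1]+40,q[0]-50:q[0]+50]
    cv2.imwrite('pics/%s5.png'%n,cv2.resize(cv2.convertScaleAbs(a,alpha=1.7),None,fx=7,fy=7,interpolation=2)[:,:,::-1])
    for r in pinpoint('shackle_center',p)[:2]: print(n,round(r['conf'],2),np.round(onz(p,r['uv'],.093),4))
    # bow points fit
    q=proj(p,[.4925,-.1954,.135]).astype(int)[0];o=[]
    for v in range(q[1]-25,q[1]+25):
        for u in range(q[0]-25,q[0]+25):
            if p['depth'][v,u]>0:
                X=dep(p,(u,v))
                if .128<X[2]<.15 and np.hypot(X[0]-.4925,X[1]+.1954)<.04:o.append(X)
    o=np.array(o);print(n,len(o),o.mean(0),cv2.minAreaRect(o[:,:2].astype(np.float32)))
E
```

```text
clock: 10.42
tool_pos: [0.5233, -0.2722, 0.1568]
eef_rot: [0.985, 0.174, -0.002, -0.002]
contact_force: [1.3, -0.0, 0.3]
opening: 0.454
clock: 10.8
tool_pos: [0.524, -0.2728, 0.2072]
eef_rot: [0.985, 0.174, -0.0, -0.001]
contact_force: [-0.8, -0.6, -0.3]
opening: 0.455
t 10.8 q [ 0.39  0.69  0.03  1.72 -0.03  0.73  0.78] tcp [ 0.524  -0.2728  0.2072] ang 20.01 tilt [-0.0008  0.001 ] F [-0.8 -0.6 -0.3] M [-0.06  0.08 -0.04] open 40.1
bow n 65 z pct [0.1348 0.1373 0.1386] mean [ 0.4906 -0.1913  0.1321]
scene 0.58 [ 0.4981 -0.1967  0.093 ]
scene 45 [ 0.49364796 -0.19465617  0.13496809] ((0.49305644631385803, -0.19360685348510742), (0.009188913740217686, 0.04113001003861427), 23.498798370361328)
top 0.54 [ 0.4925 -0.2045  0.093 ]
top 51 [ 0.49191692 -0.19429681  0.13587355] ((0.4922865033149719, -0.19493034482002258), (0.009425351396203041, 0.03830104321241379), 21.291425704956055)
```

View pics/scene5.png

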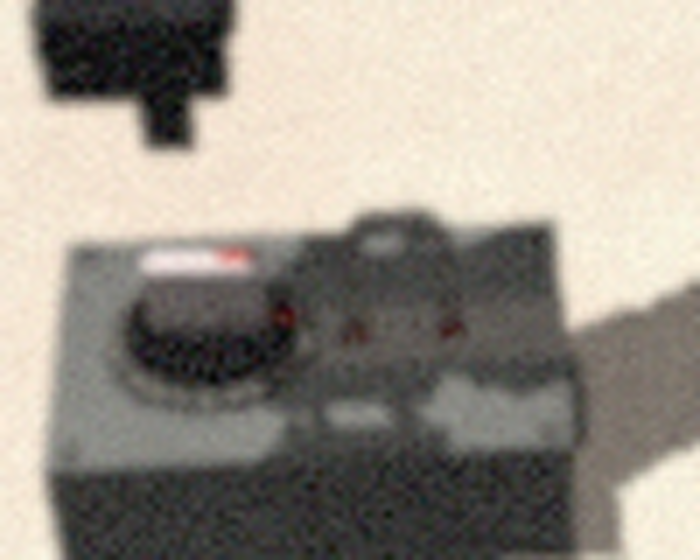

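View pics/top5.png

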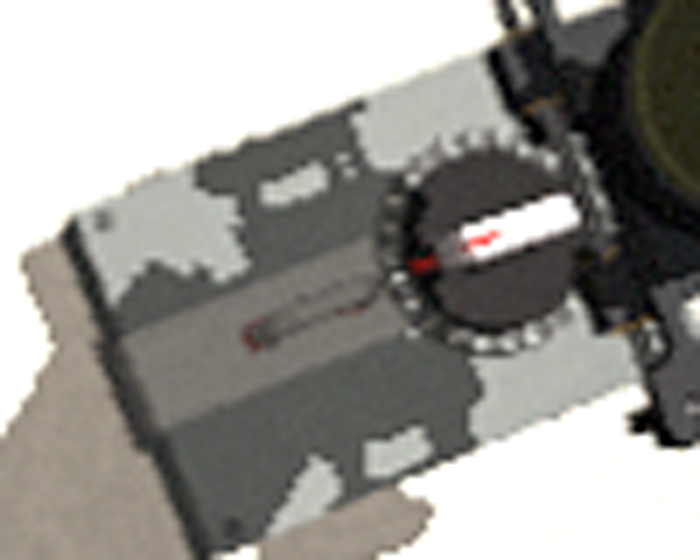

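Red bands show on both legs (scene crop (350,330) and (450,325)), so the lock is open. The bow centre is about (0.4925,-0.195) at 22°.

```bash
python3 -m creep '[{"hand":0.04,"slide":[0,0,0],"turn":-2},{"hand":0.04,"slide":[0,-0.04,0],"turn":0},{"hand":0.04,"slide":[0,-0.04,0],"turn":0},{"hand":0.04,"slide":[0,0,0],"turn":0},{"hand":0.04,"slide":[0,0,0],"turn":0}]'
python3 -c "
from h import *
goto([.4925,-.195,.122])"
```

```text
clock: 11.68
tool_pos: [0.4948, -0.2001, 0.2078]
eef_rot: [0.982, 0.191, 0.0, 0.0]
contact_force: [0.5, -1.4, 0.3]
opening: 0.453
t 11.68 q [ 0.28  0.62  0.02  1.89 -0.02  0.63  0.71] tcp [ 0.4948 -0.2001  0.2078] ang 22.0 tilt [ 0.0008 -0.0008] F [ 0.5 -1.4  0.3] M [-0.04  0.    0.02] open 39.9
slide [-0.0003 -0.0057  0.0858]
```

```bash
python3 -m creep '[{"hand":0.04,"slide":[0,-0.006,0],"turn":0},{"hand":0.04,"slide":[0,0,0.04],"turn":0},{"hand":0.04,"slide":[0,0,0.03],"turn":0},{"hand":0.04,"slide":[0,0,0.016],"turn":0},{"hand":0.04,"slide":[0,0,0],"turn":0}]'
python3 -m creep '[{"hand":0.04,"slide":[0,0,0],"turn":0},{"hand":0.04,"slide":[0,0,0],"turn":0}]'
python3 -c "
from h import *
goto([.4925,-.195,.122])"
```

```text
clock: 12.3
tool_pos: [0.4917, -0.1939, 0.1209]
eef_rot: [0.982, 0.19, -0.001, -0.0]
contact_force: [-0.6, 0.5, -0.4]
opening: 0.457
clock: 12.55
tool_pos: [0.4928, -0.194, 0.1227]
eef_rot: [0.982, 0.191, 0.001, 0.0]
contact_force: [-0.0, -0.9, -0.6]
opening: 0.455
t 12.55 q [ 0.28  0.76  0.01  1.97 -0.03  0.41  0.7 ] tcp [ 0.4928 -0.194   0.1227] ang 21.97 tilt [ 0.002  -0.0006] F [-0.  -0.9 -0.6] M [-0.01  0.04  0.01] open 40.1
slide [-0.0007  0.0008  0.0007]
```

```bash
python3 -m creep '[{"hand":0.01,"slide":[0,0,0],"turn":0},{"hand":0.0,"slide":[0,0,0],"turn":0},{"hand":0.0,"slide":[0,0,0],"turn":0},{"hand":0.0,"slide":[0,0,0],"turn":0},{"hand":0.0,"slide":[0,0,0],"turn":0}]' 40
python3 -c "
from h import *
goto([.4925,-.195,.122])"
```

```text
clock: 13.18
tool_pos: [0.4922, -0.1937, 0.1218]
eef_rot: [0.982, 0.191, 0.0, -0.0]
contact_force: [0.0, 0.2, 2.0]
opening: 0.092
t 13.18 q [ 0.28  0.76  0.01  1.97 -0.03  0.41  0.7 ] tcp [ 0.4922 -0.1937  0.1218] ang 21.99 tilt [0.0001 0.    ] F [0.  0.2 2. ] M [-0.08  0.12  0.04] open 8.1
slide [-0.0002  0.0013 -0.0002]
```

```bash
python3 -m creep '[{"hand":0.0,"slide":[0,0,-0.003],"turn":0},{"hand":0.0,"slide":[0,0,-0.005],"turn":0},{"hand":0.0,"slide":[0,0,0],"turn":0}]' 
python3 -c "
from h import *
st()"
```

```text
clock: 13.55
tool_pos: [0.4923, -0.1937, 0.1301]
eef_rot: [0.982, 0.191, 0.0, 0.0]
contact_force: [-0.4, -0.2, -1.3]
opening: 0.085
t 13.55 q [ 0.28  0.75  0.02  1.96 -0.03  0.43  0.7 ] tcp [ 0.4923 -0.1937  0.1301] ang 21.98 tilt [ 0.0005 -0.0001] F [-0.4 -0.2 -1.3] M [-0.01  0.02  0.06] open 7.5
```

```bash
python3 -m creep '[{"hand":0.0,"slide":[0,0,0],"turn":0},{"hand":0.0,"slide":[0,0,0],"turn":0}]'; python3 - <<'E'
from h import *
st()
p=snapshot("scene");q=proj(p,[.495,-.195,.12]).astype(int)[0];a=p['frame'][q[1]-40:q[1]+40,q[0]-50:q[0]+50]
cv2.imwrite('pics/s6.png',cv2.resize(cv2.convertScaleAbs(a,alpha=2),None,fx=7,fy=7,interpolation=2)[:,:,::-1])
E
```

```text
clock: 13.8
tool_pos: [0.492, -0.1936, 0.1296]
eef_rot: [0.982, 0.191, -0.0, -0.0]
contact_force: [0.6, -0.0, -1.4]
opening: 0.09
t 13.8 q [ 0.28  0.75  0.02  1.96 -0.03  0.43  0.7 ] tcp [ 0.492  -0.1936  0.1296] ang 21.99 tilt [-0.0002  0.0002] F [ 0.6 -0.  -1.4] M [-0.02 -0.    0.02] open 7.9
```

View pics/s6.png

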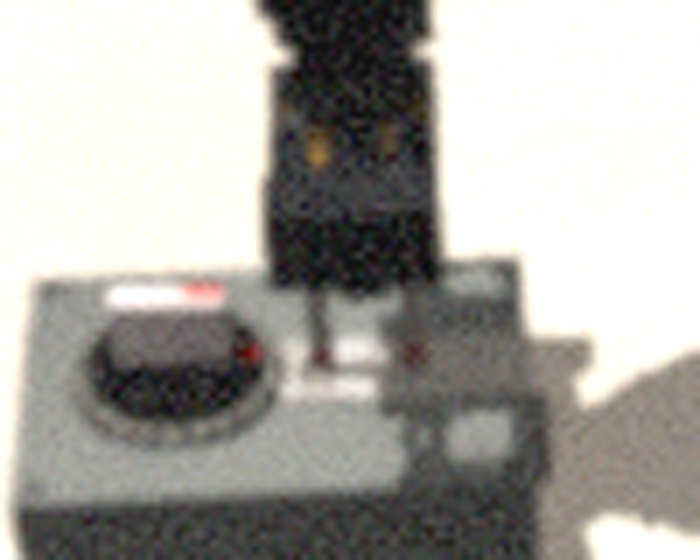

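The shackle appears held: Fz shows about 1.4 N of weight, and the opening is steady at about 8 mm. I pull it up.

```bash
python3 -m creep '[{"hand":0.0,"slide":[0,0,-0.008],"turn":0},{"hand":0.0,"slide":[0,0,-0.01],"turn":0},{"hand":0.0,"slide":[0,0,-0.01],"turn":0},{"hand":0.0,"slide":[0,0,-0.01],"turn":0},{"hand":0.0,"slide":[0,0,0],"turn":0}]'; python3 - <<'E'
from h import *
st()
p=snapshot("scene");q=proj(p,[.495,-.195,.12]).astype(int)[0];a=p['frame'][q[1]-60:q[1]+40,q[0]-60:q[0]+60]
cv2.imwrite('pics/s7.png',cv2.resize(cv2.convertScaleAbs(a,alpha=2),None,fx=6,fy=6,interpolation=2)[:,:,::-1])
E
```

```text
clock: 14.48
tool_pos: [0.4927, -0.1939, 0.1687]
eef_rot: [0.982, 0.191, 0.001, 0.0]
contact_force: [-0.4, -0.5, -2.1]
opening: 0.09
t 14.47 q [ 0.28  0.68  0.02  1.94 -0.03  0.52  0.7 ] tcp [ 0.4927 -0.1939  0.1687] ang 21.98 tilt [ 0.002  -0.0005] F [-0.4 -0.5 -2.1] M [-0.03  0.02  0.01] open 8.0
```

View pics/s7.png

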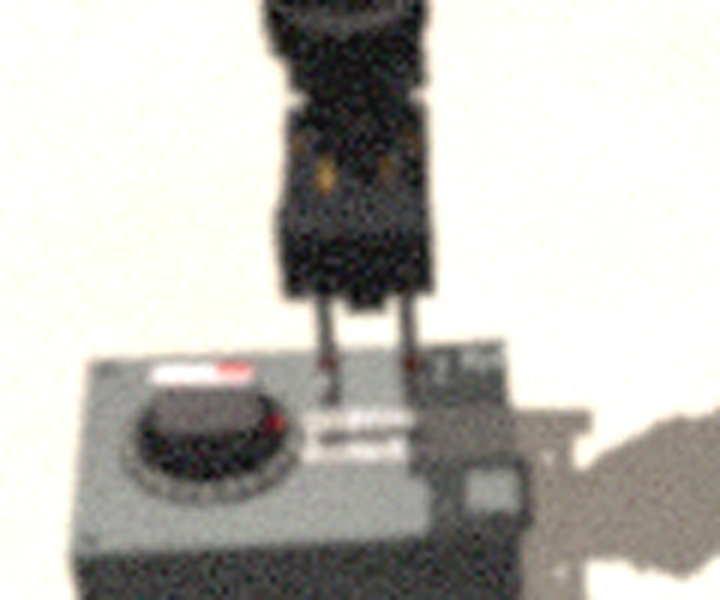

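```bash
python3 -m creep '[{"hand":0.0,"slide":[0,0,-0.015],"turn":0},{"hand":0.0,"slide":[0,0,-0.02],"turn":0},{"hand":0.0,"slide":[0,0,-0.025],"turn":0},{"hand":0.0,"slide":[0,0,-0.025],"turn":0},{"hand":0.0,"slide":[0,0,0],"turn":0}]'; python3 - <<'E'
from h import *
st()
p=snapshot("scene");q=proj(p,[.495,-.195,.12]).astype(int)[0];a=p['frame'][q[1]-90:q[1]+40,q[0]-60:q[0]+60]
cv2.imwrite('pics/s8.png',cv2.resize(cv2.convertScaleAbs(a,alpha=2),None,fx=4.5,fy=4.5,interpolation=2)[:,:,::-1])
for n in("scene","top"):
    p=snapshot(n);h=cv2.cvtColor(p['frame'],cv2.COLOR_RGB2HSV);m=cv2.inRange(h,(105,120,50),(130,255,255))
    k,l,s,c=cv2.connectedComponentsWithStats(cv2.morphologyEx(m,cv2.MORPH_CLOSE,np.ones((5,5))))
    for i in range(1,k):
        if s[i,4]>500:
            ys,xs=np.where(l==i);X=np.array([onz(p,(u,v),.003)[:2] for u,v in zip(xs,ys)]);print(n,s[i,4],X.mean(0),cv2.minAreaRect(X.astype(np.float32)))
E
```

```text
clock: 15.15
tool_pos: [0.4932, -0.1942, 0.2546]
eef_rot: [0.982, 0.191, 0.002, 0.001]
contact_force: [0.0, -0.1, -1.7]
opening: 0.091
t 15.15 q [ 0.27  0.55  0.03  1.85 -0.02  0.73  0.7 ] tcp [ 0.4932 -0.1942  0.2546] ang 21.97 tilt [ 0.0041 -0.0013] F [ 0.  -0.1 -1.7] M [-0.06  0.02  0.03] open 8.0
scene 1944 [0.57961908 0.23872208] ((0.5763434171676636, 0.23838376998901367), (0.13324034214019775, 0.1521839052438736), 81.49517822265625)
top 2358 [0.57441638 0.2383574 ] ((0.5752562880516052, 0.23833808302879333), (0.13729387521743774, 0.15742067992687225), 81.43418884277344)
```

View pics/s8.png

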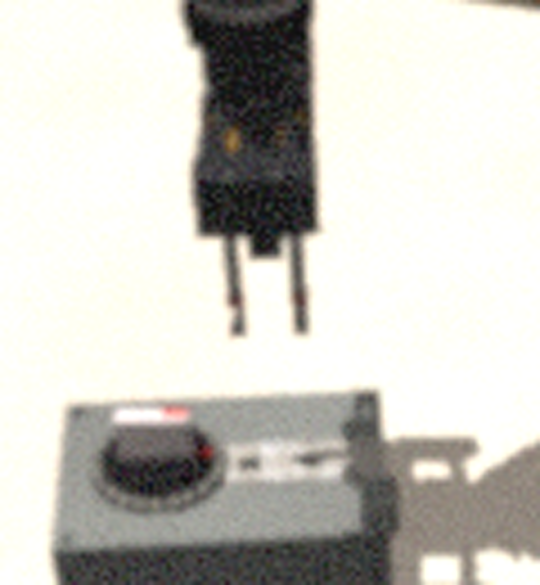

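The feet are out of the box (crop y≈330, box top ≈395). The mat centre is about (0.575,0.238), and I carry the shackle there.

```bash
python3 -m creep '[{"hand":0.0,"slide":[0.008,-0.012,0],"turn":0},{"hand":0.0,"slide":[0.016,-0.025,0],"turn":0},{"hand":0.0,"slide":[0.022,-0.034,0],"turn":0},{"hand":0.0,"slide":[0.022,-0.034,0],"turn":0},{"hand":0.0,"slide":[0.022,-0.034,0],"turn":0}]'
python3 -m creep '[{"hand":0.0,"slide":[0.022,-0.034,0],"turn":0},{"hand":0.0,"slide":[0.022,-0.034,0],"turn":0},{"hand":0.0,"slide":[0.022,-0.034,0],"turn":0},{"hand":0.0,"slide":[0.022,-0.034,0],"turn":0},{"hand":0.0,"slide":[0.022,-0.034,0],"turn":0}]'
python3 -m creep '[{"hand":0.0,"slide":[0.016,-0.025,0],"turn":0},{"hand":0.0,"slide":[0.01,-0.018,0],"turn":0},{"hand":0.0,"slide":[0,0,0],"turn":0},{"hand":0.0,"slide":[0,0,0],"turn":0}]'
python3 -c "
from h import *
goto([.575,.238,.25])"
```

```text
clock: 15.92
tool_pos: [0.5232, -0.0285, 0.2519]
eef_rot: [0.982, 0.191, -0.001, -0.0]
contact_force: [-0.0, -0.6, -0.8]
opening: 0.092
clock: 16.55
tool_pos: [0.561, 0.1703, 0.2517]
eef_rot: [0.982, 0.191, -0.001, -0.0]
contact_force: [0.1, -1.0, -1.6]
opening: 0.093
clock: 17.05
tool_pos: [0.5697, 0.2155, 0.2525]
eef_rot: [0.982, 0.19, -0.001, 0.001]
contact_force: [-0.3, -1.0, -1.6]
opening: 0.091
t 17.05 q [-0.49  0.66  0.09  1.62 -0.07  0.87  0.01] tcp [0.5697 0.2155 0.2525] ang 21.89 tilt [-0.0007 -0.0017] F [-0.3 -1.  -1.6] M [-0.08  0.03 -0.02] open 8.0
slide [ 0.0133 -0.0189  0.0024]
```

```bash
python3 -m creep '[{"hand":0.0,"slide":[0.008,-0.011,0],"turn":0},{"hand":0.0,"slide":[0.005,-0.008,0],"turn":0},{"hand":0.0,"slide":[0,0,0],"turn":0},{"hand":0.0,"slide":[0,0,0],"turn":0},{"hand":0.0,"slide":[0,0,0],"turn":0}]'
python3 -m creep '[{"hand":0.0,"slide":[0,0,0],"turn":0},{"hand":0.0,"slide":[0,0,0],"turn":0},{"hand":0.0,"slide":[0,0,0],"turn":0},{"hand":0.0,"slide":[0,0,0],"turn":0}]'
python3 - <<'E'
from h import *
goto([.575,.238,.25])
p=snapshot("scene");save(p,'s9full');q=proj(p,[.575,.238,.2]).astype(int)[0];a=p['frame'][max(0,q[1]-60):q[1]+70,q[0]-60:q[0]+60];print(q)
cv2.imwrite('pics/s9.png',cv2.resize(cv2.convertScaleAbs(a,alpha=1.6),None,fx=4.5,fy=4.5,interpolation=2)[:,:,::-1])
for r in pinpoint('shackle_center',p)[:2]: print(r['conf'],onz(p,r['uv'],.221))
for n in ("scene","top"):
  p=snapshot(n); save(p,n+'end')
  for t,z in dict(screwdriver=.01,solder_reel=0,pliers=.01,multimeter=0,flux_bottle=0,tip_jar=0).items():
        for r in pinpoint(t,p)[:1]: print(n,t,round(r['conf'],2),np.round(r['uv'],1),np.round(onz(p,r['uv'],z),3))
E
```

```text
clock: 17.68
tool_pos: [0.5748, 0.2393, 0.2527]
eef_rot: [0.982, 0.19, -0.0, 0.0]
contact_force: [-0.3, 0.5, -1.9]
opening: 0.093
clock: 18.18
tool_pos: [0.5748, 0.2398, 0.2527]
eef_rot: [0.982, 0.191, -0.0, -0.0]
contact_force: [-0.6, -0.5, -1.3]
opening: 0.09
t 18.18 q [-0.52  0.68  0.09  1.57 -0.07  0.89 -0.02] tcp [0.5748 0.2398 0.2527] ang 21.99 tilt [-0.0001  0.0001] F [-0.6 -0.5 -1.3] M [-0.11  0.05  0.01] open 7.9
slide [-0.0005  0.0018  0.0027]
[385 198]
0.51 [0.56566546 0.23845883 0.221     ]
scene screwdriver 0.46 [310.  196.3] [0.42  0.012 0.01 ]
scene solder_reel 0.85 [276.3 274.6] [0.737 0.003 0.   ]
scene pliers 0.57 [201.  268.4] [ 0.786 -0.193  0.01 ]
scene multimeter 0.9 [160.2 186.7] [ 0.513 -0.467  0.   ]
scene flux_bottle 0.79 [330.9 301.6] [0.777 0.162 0.   ]
scene tip_jar 0.87 [458.8 248.1] [0.491 0.473 0.   ]
top screwdriver 0.72 [347.2 237.1] [ 0.51  -0.232  0.01 ]
top solder_reel 0.76 [268.2 159.6] [0.752 0.007 0.   ]
top pliers 0.86 [331.4 153.1] [ 0.772 -0.19   0.01 ]
top multimeter 0.96 [428.3 244.2] [ 0.491 -0.481  0.   ]
top flux_bottle 0.68 [219.5 155.3] [0.764 0.158 0.   ]
```

View pics/s9.png

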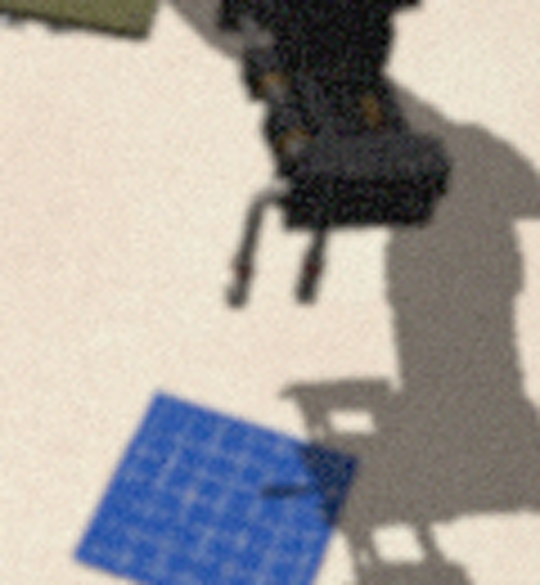

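View pics/topend.png

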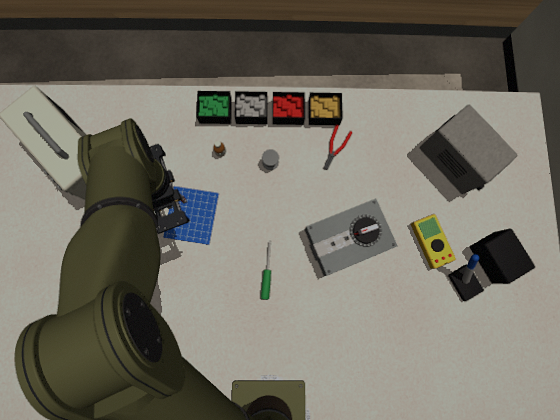

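The shackle's lean in the picture could be perspective or a real tilt, so I check it by projection.

```bash
python3 - <<'E'
from h import *
s,Rm=st()
p=snapshot("scene");q=np.array([385,198])
c=s['tool_pos']+np.array([0,0,.011]);a=np.radians(22);y=np.array([-np.sin(a),np.cos(a),0])
X=[]
for sg in(-1,1):
    for z in(0,-.03,-.060,-.085): X.append(c+sg*.02*y+[0,0,z])
u=proj(p,X);f=cv2.resize(cv2.convertScaleAbs(p['frame'][138:268,325:445],alpha=1.6),None,fx=4.5,fy=4.5,interpolation=2)[:,:,::-1].copy()
for k in u: cv2.circle(f,tuple(int(t) for t in ((k-[325,138]+.5)*4.5)),3,(0,255,0),1)
cv2.imwrite('pics/s10.png',f)
# leg points from depth
pts=[]
for v in range(180,210):
    for uu in range(370,405):
        if p['depth'][v,uu]>0:
            P=dep(p,(uu,v))
            if .15<P[2]<.23 and abs(P[0]-.575)<.06 and abs(P[1]-.24)<.06: pts.append(P)
P=np.array(pts)
e=(P-c);loc=np.c_[e@np.array([np.cos(a),np.sin(a),0]),e@y,e[:,2]]
for sg in(-1,1):
    m=loc[np.sign(loc[:,1])==sg]; m=m[m[:,2]<-.035]
    print(sg,len(m),m.mean(0),'dx/dz,dy/dz',np.polyfit(m[:,2],m[:,0],1)[0],np.polyfit(m[:,2],m[:,1],1)[0],'minz',m[:,2].min())
E
```

```text
t 18.98 q [-0.52  0.68  0.09  1.57 -0.07  0.89 -0.02] tcp [0.5748 0.2398 0.2527] ang 21.99 tilt [-0.      0.0001] F [ 0.1 -0.3 -1.2] M [-0.02 -0.   -0.01] open 7.8
-1 70 [ 0.00232034 -0.02068162 -0.06154899] dx/dz,dy/dz 0.028150566409488927 -0.023417301925215194 minz -0.08559096820027351
1 65 [ 0.00249422  0.01776901 -0.06007254] dx/dz,dy/dz 0.04814580305871407 -0.03445484975430813 minz -0.08426136460328965
```

View pics/s10.png

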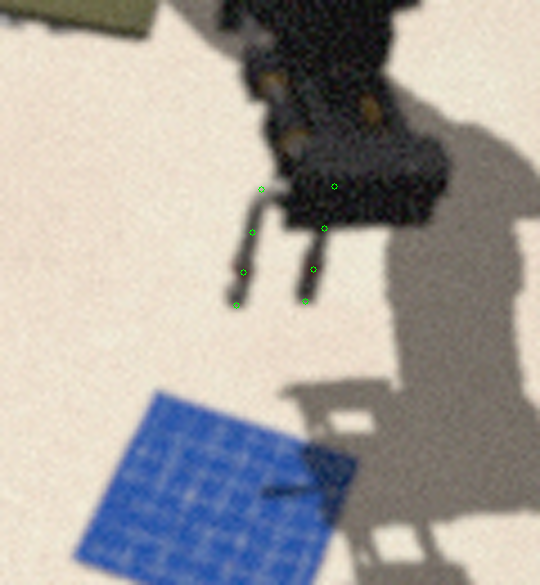

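The projected upright model lies on the real legs: tilt is under about 3° and the feet are near z = 0.178. I hand in.

```bash
python3 -c "
from h import *
s,_=st();print(np.abs(s['qd']).max());print(finish_job())"
```

```text
t 19.02 q [-0.52  0.68  0.09  1.57 -0.07  0.89 -0.02] tcp [0.5749 0.2398 0.2527] ang 21.99 tilt [0.0001 0.0001] F [ 0.3  0.3 -1.1] M [-0.02  0.02  0.03] open 8.5
0.0029710676029726752
the job is handed in; nothing more can be done
None
```

The lock box is open, and I handed the job in at 19 s with the shackle held still over the middle of the mat. No verdict was reported.

**What I did:** I turned the dial about 82° clockwise, past the clicks, until the shackle sprang up by itself. The bow rose about 9.5 mm and red bands showed on both legs. I let go of the dial, gripped the bow with 40 N, pulled it straight up out of the box and carried it to the mat.

**Last checks:**
- **Position:** the tool was at (0.575, 0.240), against a measured mat centre of (0.575, 0.238).
- **Height and tilt:** the feet were about 17 cm above the mat. The legs were within about 3° of upright, and a projected upright model lay on them in the picture.
- **Stillness:** joint speeds were 0.003 rad/s or less.
- **Other things on the bench:** in the pictures they looked to be where they started.

**Disagreements:**
- The gripper read about 8 mm on the 10 mm bar, but the reading stayed steady and nothing slipped.
- The network put the screwdriver on the lock box in the last top picture. The picture itself and the other camera show it in its original place.
- The network did not report the tip jar in the last top view, where the arm covers that spot. The scene camera put it about 1 cm from its first estimate, about as far as other untouched things shifted.

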